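# Lock a bayonet wire guard onto a beacon lamp

### The arm

A 7-joint arm with a two-finger parallel gripper is mounted at the origin on a cart in front of the work surface, level with it; the furniture and walls round the work are solid. World frame = base frame: x ahead of the robot, y to its left, z up, the work surface at z = 0. Lengths are in m, angles in rad, forces in N, time in s.
With the tool pointing down it reaches from about 0.4 to 0.875 m from the base axis. Payload 19.3 kg.
Tool frame: the origin (TCP) lies on the front face of the gripper's body, between the roots of the fingers; the fingertips stand 73 mm ahead of it and the grasp point (between the pads) lies 54 mm ahead of it; z points along the fingers, y is the direction in which the jaws open and shut (so a half turn about z gives the same grasp; the last joint's range is limited). The gripper opens to 85 mm and grips with 20 to 120 N. Pads are 22 mm wide; open, the fingers measure 114 mm over their backs; the gripper's body (76 mm by 85 mm) begins 54 mm behind the grasp point. The pads swing forward as they close: fully open they stand 13 mm farther back than shut.
Start: joints at [-0.07, 0.521, -0.036, 1.599, 0.021, 1.021, -0.113], TCP at [0.625, -0, 0.304] pointing down, gripper open.
Joint ranges: [-2.91, 2.91], [-0.3, 2.13], [-1.5, 1.42], [0.17, 2.43], [-1.26, 4.41], [0.16, 1.93], [-2.52, 2.52]. Speed limits (rad/s): [1.89, 1.89, 2.39, 2.39, 3.01, 3.01, 3.01].

### API

Orientations are given as [roll, pitch, yaw] about the fixed x, y, z axes, in that order (R = Rz(yaw) Ry(pitch) Rx(roll)).
In Python, from workcell import bot gives the robot as it stands.
- The arm moves only by the shell command python3 -m crank 'ROWS' [OPENING] [FORCE]. ROWS is a JSON object of lists of equal length, an entry for each row: "travel": the shift along the world's x, y, z in cm, a list of three; "rot": the turn, a rotation vector about the world's x, y, z in degrees, a list of three. A call has 1 to 8 rows; each row is the pose to reach, as a shift and turn from the pose commanded when the call began; what a row does not reach only later rows make up. A row lasts 1/10 s, in which the tool goes at most 50 mm and 8.59 degrees, less where a joint would pass 70% of its speed; a pose out of reach is approached as far as the arm can. A call with a gripper value outside its range is refused whole. OPENING is the opening, from -1 (shut) to 1 (fully open), so that 0 is half open, set as the call begins (- or left out, the last holds). The fingers move at their own pace and stop on an object; FORCE is the grip in N (left out, the last holds). Time passes only in rows, so rows that repeat a pose let the fingers close. It gives the time, the measured TCP pose, the force and the opening at its end, in the units of the state.
- bot.observe(): the state, without advancing time (a new reading comes with each control period).
- bot.grab_frame(name): name is "scene" or "side" or "wrist"; returns the picture (420x560x3 uint8, red, green, blue); there is no depth.
- bot.camera_model(name): a dict with "fx", "fy", "cx", "cy" (pixels), "R" (3x3) and "t" (3): a world point X has camera coordinates R X + t. Camera axes: x right, y down, z forward; pixel columns grow to the right and rows downward; lengths in m; the calibration is good to about 2 mm. A picture is of the moment at which its call begins: read the wrist's pose just before it. camera_model takes no time and is no camera call; for the wrist camera it gives the pose at the moment of the call.
- bot.job_done(): hands the job in, once; it reports no verdict.
Trained networks look in the newest picture that a camera, given by its name, has taken for a name from the list of things; names that differ only in an ending like _2 or _b are one class to them, and where a whole thing is asked for, a point or a joint stands for the part that bears it (a point fixed in the world has none). Each returns a list of dicts, best first, with "conf" (0 to 1); they miss things now and then, are a little off and sometimes report something else, mostly with a low value. They report only what shows in the picture. A call takes as long as a camera call.
- bot.silhouettes(camera, thing): "pixels" (420x560 bool, what is visible of it) and "box" ([centre column, centre row, width, height] in pixels, round what is visible of it).
The state is a dict: "clock": time; "qpos": joint angles; "qd": joint speeds; "joint_efforts": joint torques, N m; "position": TCP position; "tool_rot": TCP orientation; "force": force on the tool from outside, world axes, zero at the start; "moment": the same for the moment, N m; "grip_width": finger opening in m.
Only numpy, scipy, OpenCV 4.12 (cv2) and the standard library are available. Lean on these libraries where they do the work, as an engineer would, in place of code of your own. Each camera call takes 0.05 s, during which the arm holds its last target.

### The job

Fit the wire guard on the amber beacon lamp: lower it over the lens so that its four pins pass down through the four gaps of the collar onto the track below. Then, pressing down only lightly, twist it clockwise (seen from above) until you feel the pins drop into the locking notches of the track, press it fully home against its stiff sealing ring, and let go. Be gentle throughout: never force the guard against the lamp.

Things in the scene. Friction and masses are not known exactly. Their poses are not given: they have to be found in the camera images.
- guard_handle (a point): Centre of the red handle bar of the loose wire guard, 107 mm above the underside of its ring. Bar 64 mm long (x), 12 mm wide (y), 20 mm high; 13 mm free under it, then a hub of 26 mm diameter. Grasp across the width. Axes are the guard's: z up, x along the bar and two of the pins. The guard (about 0.35 kg, varies) stands upright on the bench at first.
- guard_pins (a point): Point on the guard's axis at the height of its four brass pins, 5 mm above the underside of its ring, 102 mm straight below the bar's centre. Axes as the guard's. Pins round, 8 mm diameter, along +-x and +-y, ending 51 mm from the axis. Ring: inner radius 33.5, outer 40 mm, 14 mm high. Its ring and pins are the same after a quarter turn.
- guard: The same wire guard, 117 mm high in all; origin at the centre of the underside of its ring, axes as above.
- lamp: The beacon lamp, fixed on the bench; origin at the centre of its underside, z up. Flange 148 mm diameter. Round lens body of radius 31.5 mm, its domed amber top 104 mm above the bench. Between guard and lamp more than 25 N (the guard's weight included, side forces too) is too much. Once the pins have begun to drop, turn about 0.06 rad further before pressing home, clear of both notch walls, or the pins may bind there.
- lamp_collar (a point): Centre of the top of the lamp's collar rim, 72.5 mm above the bench; axes as the lamp's. The aluminium rim (radius 43.5 to 55 mm, 6 mm thick, underside at 66.5 mm) has four gaps 15 mm wide, centred on +-x and +-y, where the guard's pins pass down to the track. Pillars beside the gaps block counter-clockwise turning (seen from above).
- lamp_track (a point): Nominal centre of the top of the flat track under the rim, 52 mm above the bench; really up to 4 mm higher or lower (not measured). Clockwise of each gap is a notch 16 mm wide, 14 mm deep, centred 0.45 to 0.95 rad from the gap (not measured). Light press to find it: 3 to 7 N. In it the pins drop 3 mm, then the ring meets the black seal, which yields at 7.5 N down to the notch's floor and stays.

How it is judged:
By the outcome, as a careful person would: the job done as asked, in the order asked, and still so for the second after the job is handed in, with the robot touching nothing.
It also fails if it takes over 64 s, if anything falls off the work surface, if the arm or the gripper's body presses on something with over 40 N, if the wrist force passes 120 N, or if a joint passes its speed limit or range.

## Working session

There is one attempt and no reset: what is moved stays moved. The work goes in short steps, Python scripts to look and compute and a shell command to move; the robot and the scene stay as the last step left them, time stands still between calls to the robot, and variables do not carry over. Pictures are saved under pics/ and viewed, and the job is handed in when it is done.

```bash
ls; mkdir -p pics
cat > h.py <<'E'
import numpy as np, cv2, json
from workcell import bot
def grab(c,f):
    im=bot.grab_frame(c); cv2.imwrite('pics/'+f,cv2.cvtColor(im,cv2.COLOR_RGB2BGR)); return im
def proj(m,X):
    p=np.array(m['R'])@np.array(X)+np.array(m['t']); return np.array([m['fx']*p[0]/p[2]+m['cx'],m['fy']*p[1]/p[2]+m['cy']])
def back(m,uv,z):
    R=np.array(m['R']);t=np.array(m['t']);C=-R.T@t
    d=R.T@np.array([(uv[0]-m['cx'])/m['fx'],(uv[1]-m['cy'])/m['fy'],1]); return C+d*(z-C[2])/d[2]
E
python3 - <<'E'
from h import *
s=bot.observe();print(s)
for c in ['scene','side','wrist']:
    m=bot.camera_model(c)
    R=np.array(m['R']);print(c,m['fx'],m['cx'],m['cy'],'C',(-R.T@np.array(m['t'])).round(3),'fwd',R[2].round(3))
    grab(c,c+'0.png')
    for th in ['guard','lamp','guard_handle','lamp_collar']:
        for r in bot.silhouettes(c,th)[:2]: print(th,round(r['conf'],2),np.round(r['box'],1),r['pixels'].sum())
print(bot.observe()['clock'])
E
```

```text
pics
{'clock': 0.0, 'qpos': array([-0.07020394,  0.52199826, -0.03630172,  1.60003488,  0.02121499,
        1.02107837, -0.11277651]), 'qd': array([ 1.48401799e-03, -2.02704727e-05, -1.01238247e-03,  5.92153612e-04,
        1.52098861e-03, -1.62320265e-03,  5.84347795e-04]), 'joint_efforts': array([-4.24098413e-03, -9.27110124e+01,  1.97758444e+00, -3.69928443e+01,
        1.76317629e-02,  8.19846697e-03, -6.58496788e-05]), 'position': array([ 6.24735968e-01, -4.67710183e-05,  3.03326165e-01]), 'tool_rot': array([-3.14046404e+00,  1.06636215e-04,  1.57079990e+00]), 'force': array([ 0.1633411 ,  0.55913427, -0.04467687]), 'moment': array([0.00917422, 0.0200339 , 0.03963996]), 'grip_width': 0.08539400865558591}
scene 489.333065987421 271.1749646394039 209.033092040737 C [0.19  0.645 0.885] fwd [ 0.329 -0.56  -0.761]
guard 0.61 [237.8 258.8  38.3  54.2] 1103
lamp 0.79 [323.9 174.6  56.1  60.1] 2630
guard_handle 0.59 [238.8 262.1  36.3  60.5] 1125
lamp_collar 0.66 [322.6 175.1  54.7  58.3] 2608
side 423.5050503062135 277.1165480041153 214.8539207738904 C [0.233 0.662 0.71 ] fwd [ 0.326 -0.67  -0.667]
guard 0.97 [244.2 273.   42.4  61.7] 1226
lamp 0.9 [320.6 190.5  58.8  57.2] 2269
guard_handle 0.56 [244.2 271.8  43.1  62.6] 1048
lamp_collar 0.92 [318.5 192.4  59.3  52.1] 2379
wrist 312.5298671811515 280.8684364623777 206.937421105589 C [0.625 0.071 0.374] fwd [-0.001 -0.278 -0.961]
guard 0.62 [202.7  27.   94.3  51. ] 1818
lamp 0.75 [190.3 299.6 111.6 122.5] 6933
guard_handle 0.73 [201.8  26.8  95.3  52.2] 1691
guard_handle 0.4 [191.4 299.4 112.8 126.1] 6783
lamp_collar 0.84 [192.1 298.7 114.2 124.8] 6784
0.75
```

View pics/scene0.png

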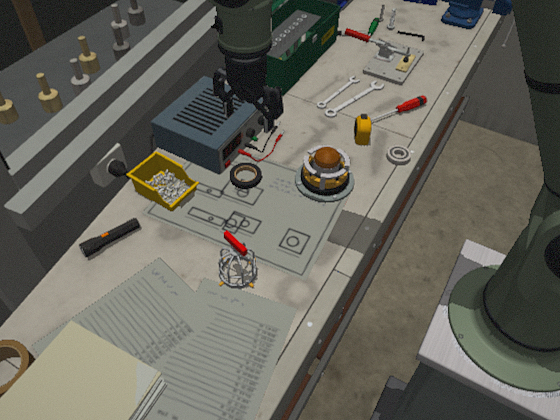

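View pics/side0.png

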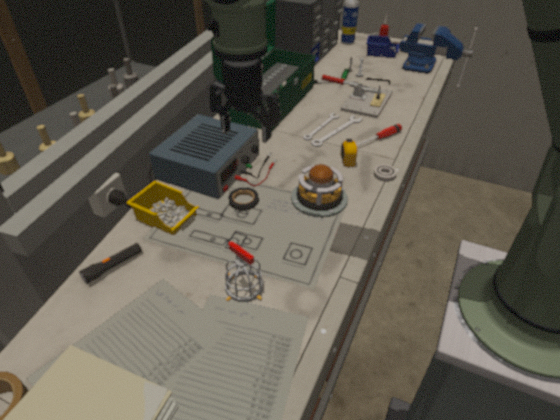

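View pics/wrist0.png

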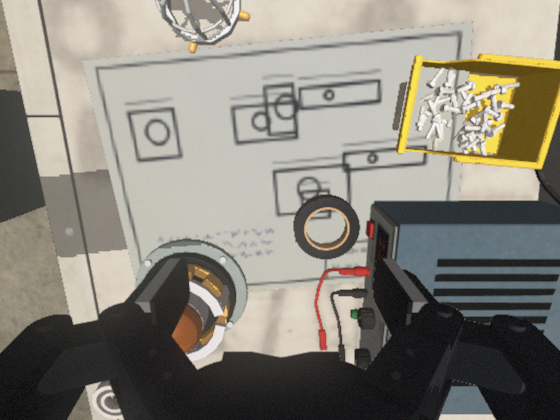

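The scene picture shows the guard with its red handle bar near (235,242) and the lamp near (326,172). The wrist view has the lamp flange centred around (190,300), half hidden by the finger. I'll zoom in and take rough positions.

Run:
```python
from h import *
a=[]
for c in ['scene','side']:
    im=cv2.imread(f'pics/{c}0.png'); m=bot.camera_model(c)
    hsv=cv2.cvtColor(im,cv2.COLOR_BGR2HSV)
    red=((hsv[...,0]<6)|(hsv[...,0]>174))&(hsv[...,1]>170)&(hsv[...,2]>90)
    red[:215]=0;red[270:]=0;red[:,:200]=0;red[:,270:]=0
    ys,xs=np.nonzero(red); uv=(xs.mean(),ys.mean());print(c,uv,len(xs),xs.min(),xs.max(),ys.min(),ys.max(),'handle',back(m,uv,.107))
    p=np.array([back(m,(x,y),.11)[:2] for x,y in zip(xs,ys)]);w,v=np.linalg.eigh(np.cov(p.T));print('axis',np.degrees(np.arctan2(v[1,1],v[0,1])),np.sqrt(w*12))
    lampc={'scene':(324,175),'side':(320,190)}[c]
    for nm,(u,v_) in {'g':(240,258),'l':lampc}.items():
        crop=im[int(v_)-45:int(v_)+45,int(u)-50:int(u)+50]; a.append(cv2.resize(crop,None,fx=4,fy=3.3,interpolation=cv2.INTER_CUBIC)[:297,:400])
    print('amber', back(m,{'scene':(327,157),'side':(321,174)}[c],.1))
cv2.imwrite('pics/z0.png',np.vstack([np.hstack(a[:2]),np.hstack(a[2:])]))
```

```text
scene (np.float64(234.7843137254902), np.float64(241.37908496732027)) 153 224 246 230 251 handle [0.54501631 0.18232075 0.107     ]
axis 162.7508174942352 [0.01188444 0.06256442]
amber [ 0.49899772 -0.13495172  0.1       ]
side (np.float64(240.35632183908046), np.float64(251.17241379310346)) 174 229 252 242 261 handle [0.54682787 0.18313353 0.107     ]
axis 161.27122247732987 [0.01429619 0.06259952]
amber [ 0.49948365 -0.12864167  0.1       ]
```

View pics/z0.png

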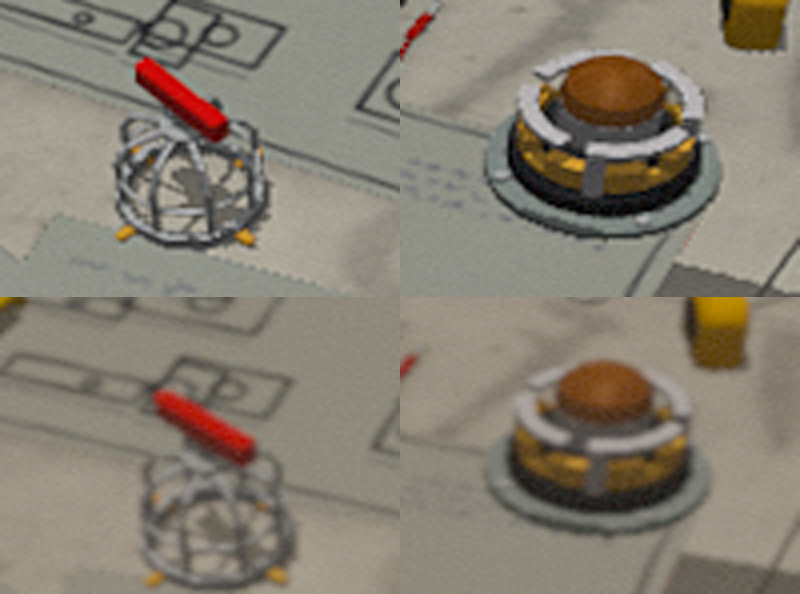

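Handle: about (0.546, 0.183), bar axis at about 162°, and both cameras agree. Lamp: about (0.50, -0.13). Next I'll look at the lamp from above with the wrist camera.

```bash
python3 -m crank '{"travel":[[-3.1,-4.2,0],[-6.2,-8.5,0],[-9.3,-12.7,0],[-12.5,-17,0],[-12.5,-17,0],[-12.5,-17,0],[-12.5,-17,0]],"rot":[[0,0,0],[0,0,0],[0,0,0],[0,0,0],[0,0,0],[0,0,0],[0,0,0]]}'
python3 - <<'E'
from h import *
s=bot.observe();m=bot.camera_model('wrist');print(s['position'],s['tool_rot'],s['qd'].round(3))
im=grab('wrist','w1.png')
np.savez('w1.npz',**{k:np.array(v) for k,v in m.items()})
for th in ['lamp','lamp_collar']:
    for r in bot.silhouettes('wrist',th)[:2]: print(th,round(r['conf'],2),np.round(r['box'],1))
E
```

```text
clock: 1.45
position: [0.5005, -0.1694, 0.304]
tool_rot: [3.141, -0.0, 1.571]
force: [0.7, 1.0, 0.4]
grip_width: 0.0852
[ 0.50054864 -0.16939386  0.30402431] [ 3.14102633e+00 -3.37930704e-04  1.57118040e+00] [-0.02   0.009 -0.01  -0.007  0.    -0.    -0.002]
lamp 0.64 [284.9 161.2 121.5 127.9]
lamp_collar 0.85 [286.9 160.8 127.7 132.5]
```

View pics/w1.png

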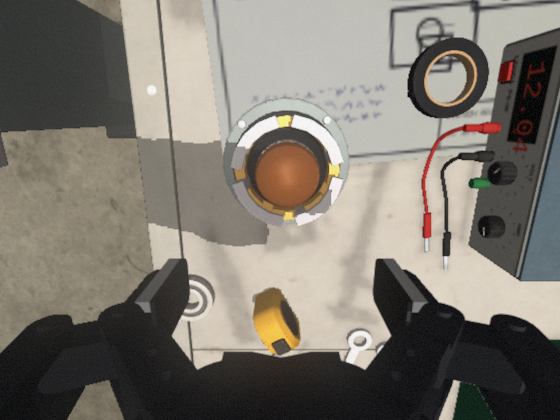

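The lamp sits at (287,165), with the collar gaps near (284,121), (335,169), (289,215) and (240,174). I'll rectify to the rim plane to measure it.

```bash
cat > lamp.py <<'E'
from h import *
im=cv2.imread('pics/w1.png'); m=dict(np.load('w1.npz'))
def P(X): 
    p=np.asarray(m['R'])@np.asarray(X,float).T+np.asarray(m['t'])[:,None]
    return np.stack([m['fx']*p[0]/p[2]+m['cx'],m['fy']*p[1]/p[2]+m['cy']],1).astype(np.float32)
def rect(x0,y0,z,half=.085,n=600):
    g=np.linspace(-half,half,n);xx,yy=np.meshgrid(x0+g,y0-g)
    q=P(np.stack([xx.ravel(),yy.ravel(),np.full(xx.size,z)],1)).reshape(n,n,2)
    return cv2.remap(im,q[...,0],q[...,1],cv2.INTER_CUBIC)
c=back(m,(287,165),.0725);print(c)
r=rect(c[0],c[1],.0725);cv2.imwrite('pics/rect1.png',r)
print('flange guess',back(m,(286,162),.0))
E
python3 lamp.py
```

```text
[ 0.5062024  -0.14347599  0.0725    ]
flange guess [ 0.50642157 -0.15069414  0.        ]
```

View pics/rect1.png

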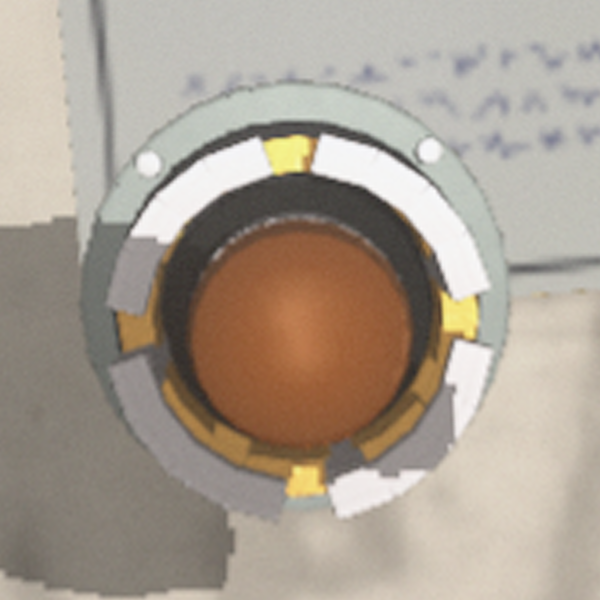

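```bash
python3 -m crank '{"travel":[[0.5,0.2,0],[1,0.5,0],[1.5,0.8,0],[2.3,1.2,0],[2.3,1.2,0],[2.3,1.2,0],[2.3,1.2,0],[2.3,1.2,0]],"rot":[[0,0,8],[0,0,16],[0,0,24],[0,0,32],[0,0,40],[0,0,48],[0,0,56],[0,0,64]]}'
python3 -m crank '{"travel":[[0,0,0],[0,0,0],[0,0,0],[0,0,0],[0,0,0],[0,0,0]],"rot":[[0,0,8],[0,0,16],[0,0,24],[0,0,29],[0,0,29],[0,0,29]]}'
python3 - <<'E'
from h import *
s=bot.observe();m=bot.camera_model('wrist');print(s['clock'],s['position'],s['tool_rot'],s['qpos'].round(3),s['qd'].round(3))
im=grab('wrist','w2.png')
np.savez('w2.npz',**{k:np.array(v) for k,v in m.items()})
E
cat > lamp2.py <<'E'
from h import *
from scipy.optimize import minimize
from scipy.ndimage import map_coordinates
def P(m,X):
    p=m['R']@np.asarray(X,float).T+np.asarray(m['t'])[:,None]
    return np.stack([m['fx']*p[0]/p[2]+m['cx'],m['fy']*p[1]/p[2]+m['cy']],1)
def arcs(r0,r1,n=4):
    # samples on rim (excluding gaps) and in gaps, in lamp frame
    on=[];off=[]
    for r in np.linspace(r0,r1,n):
        for a in np.radians(np.arange(0,360,1.)):
            x,y=r*np.cos(a),r*np.sin(a)
            d=min(abs(y),abs(x)); 
            if d>.0085: on.append((x,y))
            elif d<.0065: off.append((x,y))
    return np.array(on),np.array(off)
on,_=arcs(.0445,.054);_,gp=arcs(.0445,.054)
a=np.radians(np.arange(0,360,2.));ins=np.stack([np.cos(a),np.sin(a)],1)
off=np.vstack([gp,ins*.0425,ins*.0415,ins*.0560,ins*.0570])
def fit(k,p0):
    im=cv2.imread(f'pics/{k}.png').astype(float);m=dict(np.load(f'{k}.npz'))
    b,g,r=[im[...,i] for i in range(3)]
    # neutral: rim grey/white slightly bluish; flange greenish; gold yellow
    neu=np.clip(1-(np.abs(r-b-0)/25+np.abs(g-(r+b)/2)/12),0,1)*(im.mean(2)>85)
    neu=cv2.GaussianBlur(neu,(0,0),1.0)
    cv2.imwrite(f'pics/neu_{k}.png',(neu*255).astype(np.uint8))
    def sc(p):
        c,s=np.cos(p[2]),np.sin(p[2]);R=np.array([[c,-s],[s,c]])
        def val(q):
            X=np.c_[q@R.T+p[:2]*1,np.full(len(q),.0725)];uv=P(m,X);return map_coordinates(neu,[uv[:,1],uv[:,0]],order=1)
        return -(val(on).mean()-val(off).mean())
    best=None
    for dx in (-.003,0,.003):
        for dy in (-.003,0,.003):
            for da in (-.06,0,.06):
                r_=minimize(sc,[p0[0]+dx,p0[1]+dy,p0[2]+da],method='Nelder-Mead',options=dict(initial_simplex=np.array(p0)+np.array([[dx,dy,da],[dx+.002,dy,da],[dx,dy+.002,da],[dx,dy,da+.03]])))
                if best is None or r_.fun<best.fun: best=r_
    p=best.x;print(k,p.round(4),'yaw deg',np.degrees(p[2]).round(2),best.fun)
    vis=cv2.resize(im.astype(np.uint8),None,fx=4,fy=4,interpolation=cv2.INTER_CUBIC)
    c,s=np.cos(p[2]),np.sin(p[2]);R=np.array([[c,-s],[s,c]])
    def draw(q,z,col):
        uv=P(m,np.c_[q@R.T+p[:2],np.full(len(q),z)])
        for u,v in uv*4+1.5: cv2.circle(vis,(int(u),int(v)),1,col,-1)
    draw(ins*.055,.0725,(0,0,255));draw(ins*.0435,.0725,(0,0,255));draw(ins*.074,.0,(255,0,255))
    for i in range(4):
        A=np.array([[np.cos(i*np.pi/2),-np.sin(i*np.pi/2)],[np.sin(i*np.pi/2),np.cos(i*np.pi/2)]])
        for w in (-.0075,.0075): draw(np.stack([np.linspace(.0435,.055,20),np.full(20,w)],1)@A.T,.0725,(255,0,0))
    u,v=(P(m,[[p[0],p[1],.05]])[0]*4).astype(int)
    cv2.imwrite(f'pics/fit_{k}.png',vis[max(v-300,0):v+300,max(u-300,0):u+300])
if __name__=='__main__':
    fit('w1',[.5062,-.151,.047]);fit('w2',[.5062,-.151,.047])
E
python3 lamp2.py
```

```text
clock: 2.4
position: [0.5235, -0.157, 0.3037]
tool_rot: [3.141, -0.0, 2.695]
force: [-0.1, -0.3, 0.4]
grip_width: 0.0852
clock: 3.0
position: [0.5233, -0.1576, 0.3038]
tool_rot: [3.141, -0.0, -3.091]
force: [0.1, 0.2, -0.6]
grip_width: 0.0851
3.0 [ 0.52325698 -0.15755811  0.30376136] [ 3.14130873e+00 -7.02334311e-05 -3.09147004e+00] [ 0.462  0.417 -0.371  1.795  0.179  0.963  1.638] [-0.004 -0.003  0.006  0.002 -0.001 -0.    -0.002]
w1 [ 0.5061 -0.1512  0.0448] yaw deg 2.57 -0.4109731509020824
w2 [ 0.5059 -0.1515  0.0472] yaw deg 2.71 -0.34401149747465687
```

View pics/fit_w1.png

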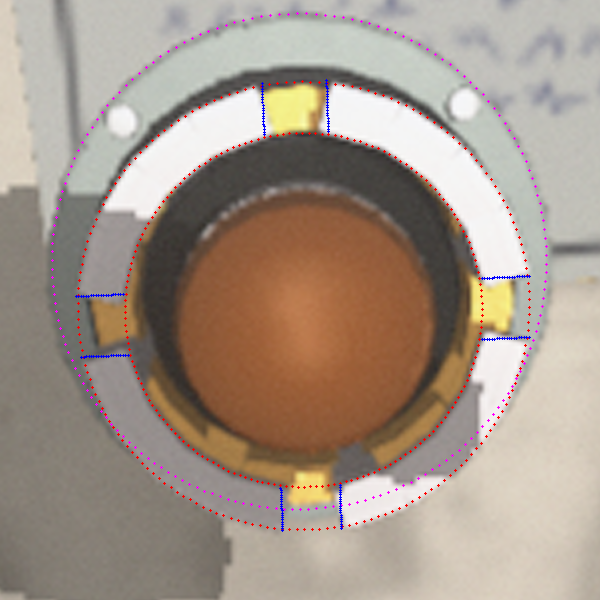

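View pics/fit_w2.png

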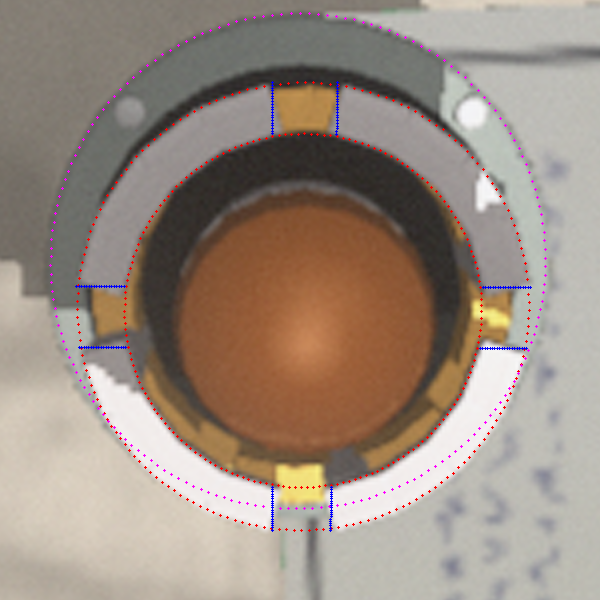

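Both fits overlay the rim and gaps tightly: lamp at (0.506, -0.1513), yaw 2.65°, and the two views differ by less than 0.5 mm. Now the guard.

```bash
python3 -m crank '{"travel":[[0.6,4.7,0],[1.2,9.4,0],[1.8,14.1,0],[2.4,18.8,0],[3,23.5,0],[3.6,28.5,0],[4.2,33.5,0],[4.2,33.5,0]],"rot":[[0,0,-3],[0,0,-6],[0,0,-9],[0,0,-12],[0,0,-15],[0,0,-18],[0,0,-21],[0,0,-21]]}'
python3 -m crank '{"travel":[[0,0,0],[0,0,0]],"rot":[[0,0,0],[0,0,0]]}'
python3 - <<'E'
from h import *
s=bot.observe();m=bot.camera_model('wrist');print(s['clock'],s['position'],s['tool_rot'],s['qpos'].round(3),s['qd'].round(3),s['force'])
im=grab('wrist','w3.png')
np.savez('w3.npz',**{k:np.array(v) for k,v in m.items()})
E
```

```text
clock: 3.85
position: [0.564, 0.1849, 0.3038]
tool_rot: [3.138, -0.001, 2.832]
force: [-0.9, -1.1, 0.3]
grip_width: 0.0856
clock: 4.05
position: [0.565, 0.1761, 0.3038]
tool_rot: [-3.141, 0.0, 2.826]
force: [-0.8, -0.7, -0.2]
grip_width: 0.0853
4.05 [0.56502293 0.17613927 0.30378294] [-3.14082993e+00  9.23885552e-05  2.82585356e+00] [-0.151  0.487 -0.357  1.677  0.195  1.012  0.682] [ 0.02  -0.006  0.001  0.001 -0.002 -0.     0.005] [-0.77175292 -0.7162546  -0.22037667]
```

View pics/w3.png

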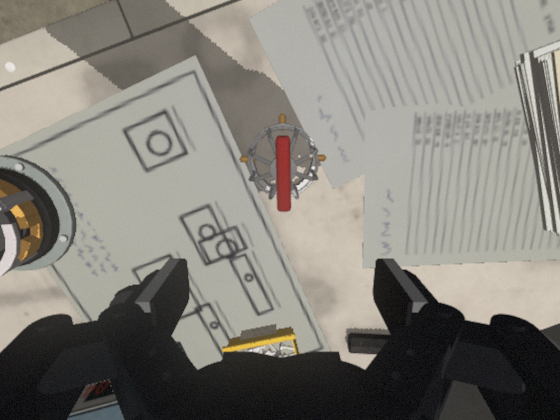

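The bar runs vertically in this view, from (283,136) to (284,211), with pins visible at (282,119), (243,158) and (322,158). I'll measure the bar and pins.

Run:
```python
from h import *
im=cv2.imread('pics/w3.png');m=dict(np.load('w3.npz'))
hsv=cv2.cvtColor(im,cv2.COLOR_BGR2HSV)
red=((hsv[...,0]<6)|(hsv[...,0]>174))&(hsv[...,1]>150)&(hsv[...,2]>60)
mk=np.zeros_like(red);mk[110:230,250:320]=1;red&=mk
ys,xs=np.nonzero(red);print(len(xs),xs.min(),xs.max(),ys.min(),ys.max())
for y in range(ys.min(),ys.max()+1,6):
    q=xs[ys==y];print(y,q.min(),q.max(),hsv[y,q.min():q.max()+1,2])
vis=im[100:240,210:360];cv2.imwrite('pics/z3.png',cv2.resize(vis,None,fx=4,fy=4,interpolation=cv2.INTER_CUBIC))
R,t=m['R'],m['t']
def P(X):p=R@X+t;return [m['fx']*p[0]/p[2]+m['cx'],m['fy']*p[1]/p[2]+m['cy']]
# model predictions
for c in [(.546,.183)]:
    a=np.radians(162);d=np.array([np.cos(a),np.sin(a)])
    for e in (-.032,.032):
        for z in (.117,.097): print(e,z,np.round(P(np.array([c[0]+e*d[0],c[1]+e*d[1],z])),1))
for uv in [(282,119),(243,158),(322,158)]: print(back(m,uv,.005))
print(back(m,(283.5,136),.117),back(m,(284,211),.117))
```

```text
913 276 289 136 210
136 282 284 [100 101 101]
142 277 289 [130 138 150 151 149 149 154 153 150 152 146 135 115]
148 277 289 [128 139 144 148 148 150 151 153 154 153 144 135 118]
154 277 289 [128 137 144 147 149 146 152 150 150 153 145 136 122]
160 277 289 [124 135 144 148 145 147 151 151 151 150 146 136 123]
166 277 289 [118 134 142 149 148 149 149 149 148 149 145 135 125]
172 277 289 [117 132 141 146 146 148 149 151 146 150 146 138 125]
178 278 289 [131 140 148 146 146 149 147 150 150 144 137 128]
184 278 289 [129 140 146 148 145 149 147 149 148 145 140 132]
190 278 289 [129 136 147 149 145 148 147 149 148 146 141 132]
196 278 289 [127 138 142 144 147 147 148 146 146 149 141 133]
202 279 289 [137 143 146 147 145 148 149 147 146 141 135]
208 280 289 [141 144 149 145 146 146 146 144 143 134]
-0.032 0.117 [281.5 216.2]
-0.032 0.097 [281.5 209.6]
0.032 0.117 [281.4 140.8]
0.032 0.097 [281.4 139. ]
[0.50053475 0.19862447 0.005     ]
[0.52828384 0.14130356 0.005     ]
[0.55717465 0.22967987 0.005     ]
[0.51250876 0.19563117 0.117     ] [0.57260945 0.17658832 0.117     ]
```

View pics/z3.png

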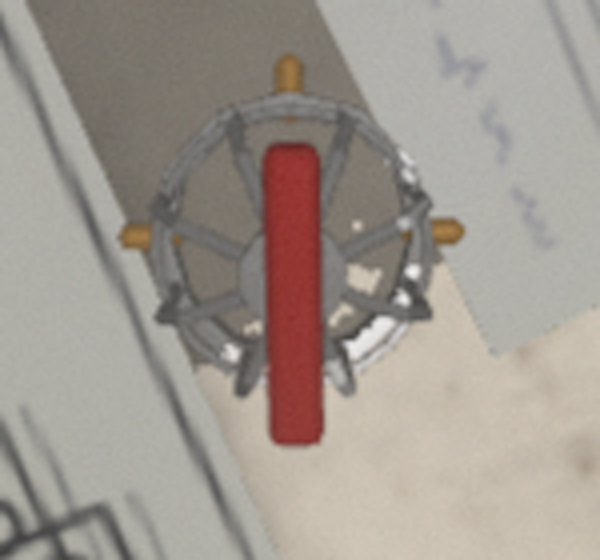

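The bar and the pins agree: guard at (0.5427, 0.1863), yaw about 163.2°, bar length 63 mm. The tool yaw is 161.9°, so I'll correct by +1.3° and descend to TCP z = 0.164.

```bash
python3 -m crank '{"travel":[[-1.1,0.5,-2.5],[-2.2,1.0,-5],[-2.2,1.0,-8.5],[-2.2,1.0,-12],[-2.2,1.0,-14],[-2.2,1.0,-14],[-2.2,1.0,-14]],"rot":[[0,0,1],[0,0,1.3],[0,0,1.3],[0,0,1.3],[0,0,1.3],[0,0,1.3],[0,0,1.3]]}'
python3 - <<'E'
from h import *
s=bot.observe();m=bot.camera_model('wrist');print(s['clock'],s['position'],s['tool_rot'],s['force'])
im=grab('wrist','w4.png')
E
```

```text
clock: 4.8
position: [0.5434, 0.1863, 0.1646]
tool_rot: [-3.142, 0.0, 2.849]
force: [-0.1, 0.5, -0.3]
grip_width: 0.0853
4.8 [0.5433931  0.18628488 0.16459783] [-3.14155654e+00  2.68343029e-04  2.84867460e+00] [-0.08725775  0.54393544 -0.34112044]
```

View pics/w4.png

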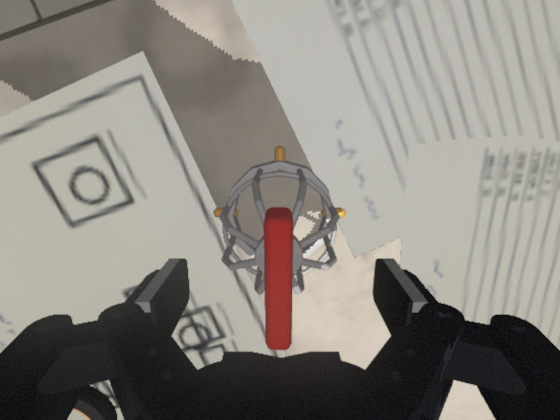

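The bar at columns 266–293 is centred between the fingers (187 to 375). Closing now.

```bash
python3 -m crank '{"travel":[[0,0,0],[0,0,0],[0,0,0],[0,0,0],[0,0,0],[0,0,0],[0,0,0],[0,0,0]],"rot":[[0,0,0],[0,0,0],[0,0,0],[0,0,0],[0,0,0],[0,0,0],[0,0,0],[0,0,0]]}' -1 60
python3 - <<'E'
from h import *
s=bot.observe();print(s['clock'],s['position'],s['tool_rot'],s['force'],s['moment'],s['grip_width'])
grab('wrist','w5.png')
E
```

```text
clock: 5.65
position: [0.543, 0.187, 0.1639]
tool_rot: [3.142, 0.0, 2.85]
force: [-0.0, -0.5, 1.0]
grip_width: 0.011
5.65 [0.54303905 0.18701131 0.16392734] [3.14151200e+00 7.33861415e-05 2.85004811e+00] [-0.00567494 -0.49722661  1.02363251] [-0.04567846  0.00809949 -0.07480224] 0.011012005512235612
```

View pics/w5.png

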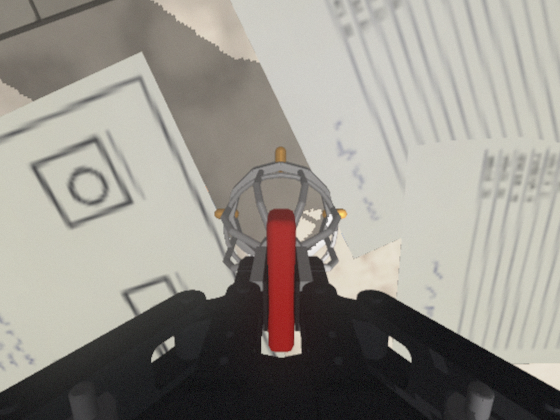

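Gripped (11 mm opening). Lifting and checking the in-hand pose.

```bash
python3 -m crank '{"travel":[[0,0,1],[0,0,3],[0,0,6],[0,0,9],[0,0,12],[0,0,14],[0,0,14],[0,0,14]],"rot":[[0,0,0],[0,0,0],[0,0,0],[0,0,0],[0,0,0],[0,0,0],[0,0,0],[0,0,0]]}'
python3 - <<'E'
from h import *
s=bot.observe();m=bot.camera_model('wrist');print(s['clock'],s['position'],s['tool_rot'],s['force'],s['moment'],s['grip_width'])
grab('wrist','w6.png');grab('side','s6.png')
np.savez('w6.npz',**{k:np.array(v) for k,v in m.items()})
T=s['position'];y=s['tool_rot'][2]
c,sn=np.cos(y),np.sin(y)
G=lambda a,b,h: proj(m,[T[0]+a*c-b*sn,T[1]+a*sn+b*c,T[2]-.164+h]).round(1)
print('pin +x tip',G(.051,0,.005),'pins +-y',G(0,.051,.005),G(0,-.051,.005),'bar +x top end',G(.032,.006,.117),G(.032,-.006,.117),'bar -x',G(-.032,.006,.117),G(-.032,-.006,.117))
E
python3 -c "
import cv2
im=cv2.imread('pics/w6.png');cv2.imwrite('pics/z6.png',cv2.resize(im[130:360,190:370],None,fx=3,fy=2.6*1,interpolation=2))"
```

```text
clock: 6.5
position: [0.5427, 0.1868, 0.3036]
tool_rot: [-3.141, -0.0, 2.85]
force: [-1.0, 0.0, -3.3]
grip_width: 0.0108
6.5 [0.54271416 0.1868495  0.30361868] [-3.14139576e+00 -6.01897649e-05  2.85012452e+00] [-0.99832727  0.02198428 -3.30804092] [-0.01636407  0.05704981 -0.02062045] 0.010785011278326057
pin +x tip [280.6 145.4] pins +-y [214.3 212.7] [347.  212.7] bar +x top end [265.3 219.1] [295.6 219.1] bar -x [267.3 353.3] [293.8 353.3]
```

View pics/z6.png

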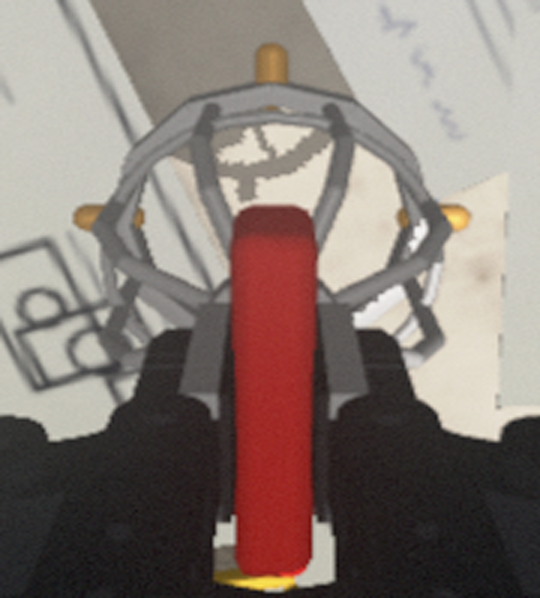

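View pics/s6.png

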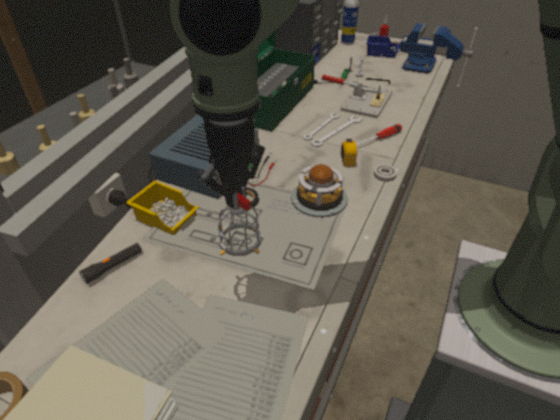

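The predicted and observed pin positions agree within about 1 px ((215,213), (347,213), (280,147)), so the guard is centred in hand. Weight is about 3.3 N. Moving over the lamp and turning +19.35°.

```bash
python3 -m crank '{"travel":[[-0.3,-3,0],[-0.8,-7.5,0],[-1.3,-12,0],[-1.8,-16.5,0],[-2.3,-21,0],[-2.8,-25.5,0],[-3.3,-30,0],[-3.67,-33.8,0]],"rot":[[0,0,2],[0,0,5],[0,0,8],[0,0,11],[0,0,14],[0,0,16],[0,0,18],[0,0,19.35]]}'
python3 -m crank '{"travel":[[0,0,0],[0,0,0],[0,0,0],[0,0,0]],"rot":[[0,0,0],[0,0,0],[0,0,0],[0,0,0]]}'
python3 - <<'E'
from h import *
s=bot.observe();m=bot.camera_model('wrist');print(s['clock'],s['position'],s['tool_rot'],np.degrees(s['tool_rot'][2]),s['force'],s['moment'],s['grip_width'],s['qpos'].round(2))
grab('wrist','w7.png');grab('scene','sc7.png')
np.savez('w7.npz',**{k:np.array(v) for k,v in m.items()})
E
python3 -c "
import cv2
im=cv2.imread('pics/sc7.png');cv2.imwrite('pics/z7.png',cv2.resize(im[60:240,230:430],None,fx=3,fy=3,interpolation=2))"
```

```text
clock: 7.4
position: [0.5052, -0.1535, 0.3028]
tool_rot: [3.141, -0.002, -3.095]
force: [0.7, 0.7, -3.5]
grip_width: 0.0106
clock: 7.8
position: [0.5064, -0.1499, 0.3036]
tool_rot: [3.141, -0.0, -3.094]
force: [0.6, 1.1, -3.5]
grip_width: 0.0108
7.8 [ 0.50642033 -0.1498692   0.30357216] [ 3.14110721e+00 -4.54568433e-04 -3.09368904e+00] -177.25532492514552 [ 0.60169266  1.1429296  -3.45580691] [ 0.02817219 -0.05441926  0.01189839] 0.010841424883026049 [ 0.46  0.39 -0.37  1.84  0.17  0.94  1.63]
```

View pics/w7.png

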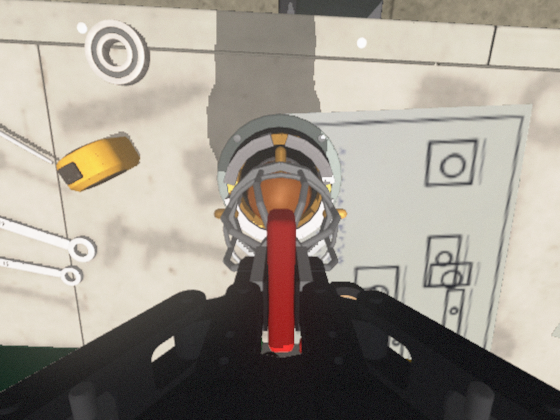

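View pics/z7.png

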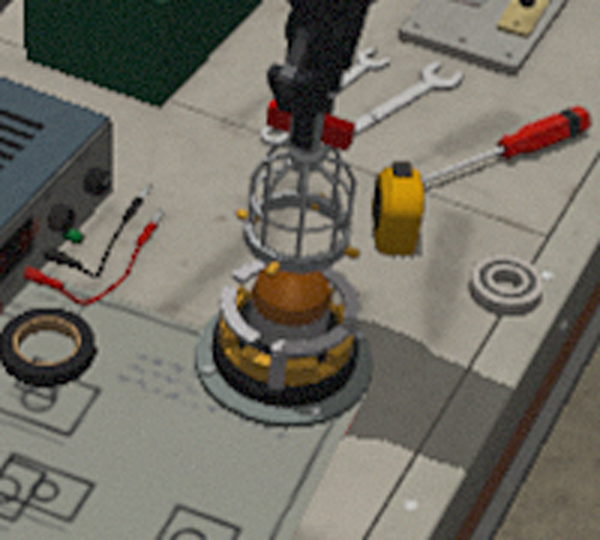

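Run:
```python
from h import *
for i in range(2):
    s=bot.observe();print(s['clock'],s['position'].round(5),np.degrees(s['tool_rot']).round(2),s['force'].round(2),s['qd'].round(3))
    bot.grab_frame('side')
s=bot.observe();print(s['clock'],s['position'].round(5),np.degrees(s['tool_rot']).round(2),s['force'].round(2))
```

```text
7.9 [ 0.50645 -0.15016  0.30377] [ 1.7999e+02 -1.0000e-02 -1.7727e+02] [ 0.2   0.23 -3.58] [ 0.003 -0.001  0.003 -0.002  0.001 -0.001  0.001]
7.95 [ 0.50644 -0.1503   0.30384] [ 179.99   -0.   -177.28] [ 0.45  0.14 -3.63] [ 0.005 -0.001  0.003 -0.002  0.    -0.     0.   ]
8.0 [ 0.5064  -0.15048  0.30387] [ 180.    -0.  -177.3] [-0.25 -0.13 -3.45]
```

```bash
python3 -m crank '{"travel":[[0,0,-1],[0,0,-2],[0,-0.03,-3],[0,-0.05,-3.5],[0,-0.05,-4],[0,-0.05,-4],[0,-0.05,-4]],"rot":[[0,0,0],[0,0,0],[0,0,0],[0,0,0],[0,0,0],[0,0,0],[0,0,0]]}'
python3 - <<'E'
from h import *
s=bot.observe();print(s['clock'],s['position'].round(5),np.degrees(s['tool_rot']).round(2),s['force'].round(2),s['moment'].round(3))
m=bot.camera_model('wrist')
np.savez('w8.npz',**{k:np.array(v) for k,v in m.items()})
grab('wrist','w8.png')
E
python3 -c "
import cv2
im=cv2.imread('pics/w8.png');cv2.imwrite('pics/z8.png',cv2.resize(im[100:300,180:380],None,fx=3,fy=3,interpolation=2))"
```

```text
clock: 8.7
position: [0.5064, -0.1515, 0.264]
tool_rot: [-3.142, 0.0, -3.095]
force: [-0.3, -0.5, -3.4]
grip_width: 0.0109
8.7 [ 0.50641 -0.15152  0.26398] [-1.8000e+02  1.0000e-02 -1.7735e+02] [-0.28 -0.46 -3.36] [ 0.016 -0.006  0.005]
```

View pics/z8.png

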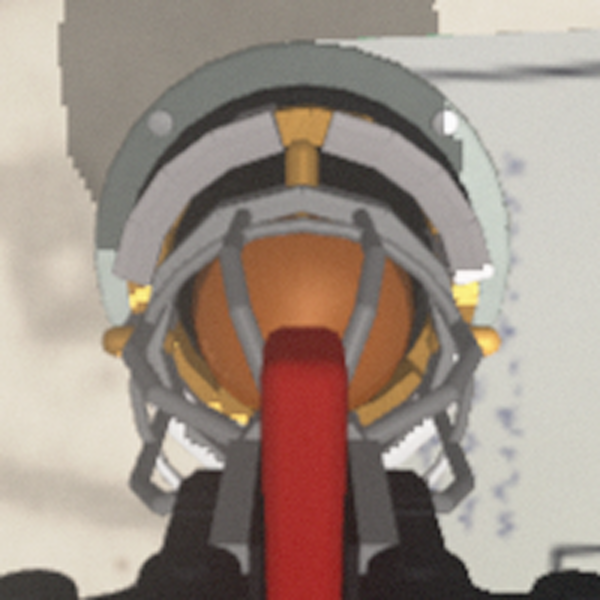

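The front pin (302) lines up with the gap centre (303), and there is no contact force. Continuing down in guarded steps.

```bash
cat > o.py <<'E'
from h import *
s=bot.observe();print(round(s['clock'],2),s['position'].round(5),np.degrees(s['tool_rot']).round(2),'F',s['force'].round(2),'M',s['moment'].round(3),round(s['grip_width'],4))
E
python3 -m crank '{"travel":[[0,0,-0.3],[0,0,-0.6],[0,0,-0.9],[0,0,-1.2],[0,0,-1.5],[0,0,-1.8],[0,0,-1.8]],"rot":[[0,0,0],[0,0,0],[0,0,0],[0,0,0],[0,0,0],[0,0,0],[0,0,0]]}' >/dev/null; python3 o.py
```

```text
9.45 [ 0.50614 -0.15149  0.24544] [ 1.7999e+02 -4.0000e-02 -1.7735e+02] F [ 0.22 -0.25 -3.54] M [ 0.009  0.024 -0.019] 0.0111
```

```bash
python3 -m crank '{"travel":[[0,0,-0.2],[0,0,-0.4],[0,0,-0.6],[0,0,-0.8],[0,0,-0.8]],"rot":[[0,0,0],[0,0,0],[0,0,0],[0,0,0],[0,0,0]]}' >/dev/null; python3 o.py
python3 - <<'E'
from h import *
grab('wrist','w9.png')
im=cv2.imread('pics/w9.png');cv2.imwrite('pics/z9.png',cv2.resize(im[100:300,180:380],None,fx=3,fy=3,interpolation=2))
E
```

```text
9.95 [ 0.50617 -0.15153  0.23759] [ 1.7999e+02 -2.0000e-02 -1.7735e+02] F [-0.96  0.19 -3.94] M [-0.021  0.072 -0.061] 0.0107
```

View pics/z9.png

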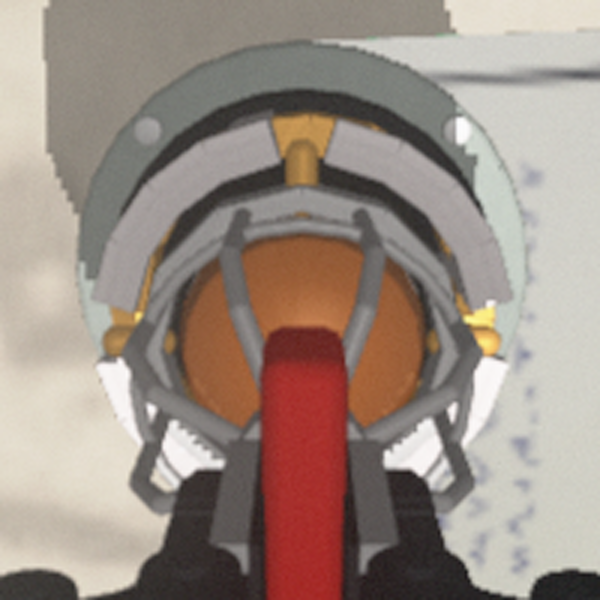

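Pins sit over all four gaps and there's no contact. Continuing.

```bash
python3 -m crank '{"travel":[[0,0,-0.2],[0,0,-0.4],[0,0,-0.6],[0,0,-0.6]],"rot":[[0,0,0],[0,0,0],[0,0,0],[0,0,0]]}' >/dev/null; python3 o.py
python3 -m crank '{"travel":[[0,0,-0.2],[0,0,-0.4],[0,0,-0.6],[0,0,-0.6]],"rot":[[0,0,0],[0,0,0],[0,0,0],[0,0,0]]}' >/dev/null; python3 o.py
```

```text
10.4 [ 0.50623 -0.15153  0.23159] [ 1.8000e+02 -2.0000e-02 -1.7735e+02] F [-0.63  0.48 -3.26] M [ 0.031 -0.009 -0.012] 0.0108
10.8 [ 0.50623 -0.15148  0.2256 ] [ 1.7999e+02 -2.0000e-02 -1.7735e+02] F [ 0.17  0.67 -3.22] M [-0.054  0.008  0.023] 0.0111
```

```bash
python3 -m crank '{"travel":[[0,0,-0.2],[0,0,-0.4],[0,0,-0.5],[0,0,-0.5]],"rot":[[0,0,0],[0,0,0],[0,0,0],[0,0,0]]}' >/dev/null; python3 o.py
for i in 1 ; do python3 -m crank '{"travel":[[0,0,-0.05],[0,0,-0.1],[0,0,-0.1]],"rot":[[0,0,0],[0,0,0],[0,0,0]]}' >/dev/null; python3 o.py; done
```

```text
11.2 [ 0.50627 -0.15147  0.22073] [ 1.8000e+02 -1.0000e-02 -1.7735e+02] F [-0.62  0.25 -3.46] M [ 0.015  0.121 -0.   ] 0.0105
11.5 [ 0.50627 -0.15154  0.21986] [-180.     -0.   -177.35] F [-0.12 -0.33 -3.05] M [-0.03   0.055  0.018] 0.0108
```

```bash
python3 -m crank '{"travel":[[0,0,-0.05],[0,0,-0.1],[0,0,-0.1]],"rot":[[0,0,0],[0,0,0],[0,0,0]]}' >/dev/null; python3 o.py
```

```text
11.8 [ 0.50628 -0.15153  0.21883] [-180.     -0.   -177.35] F [ 0.6  -0.34 -3.56] M [-0.013  0.056  0.013] 0.0112
```

```bash
python3 -m crank '{"travel":[[0,0,-0.05],[0,0,-0.1],[0,0,-0.1]],"rot":[[0,0,0],[0,0,0],[0,0,0]]}' >/dev/null; python3 o.py
```

```text
12.1 [ 0.50628 -0.15151  0.21782] [ 180.     -0.   -177.35] F [ 0.06 -0.28 -3.33] M [ 0.012  0.059 -0.015] 0.0109
```

```bash
python3 -m crank '{"travel":[[0,0,-0.05],[0,0,-0.1],[0,0,-0.1]],"rot":[[0,0,0],[0,0,0],[0,0,0]]}' >/dev/null; python3 o.py
```

```text
12.4 [ 0.50628 -0.15151  0.21684] [ 180.     -0.   -177.35] F [-0.08  0.2  -3.36] M [ 0.039  0.108 -0.011] 0.011
```

```bash
python3 -m crank '{"travel":[[0,0,-0.05],[0,0,-0.1],[0,0,-0.1]],"rot":[[0,0,0],[0,0,0],[0,0,0]]}' >/dev/null; python3 o.py
```

```text
12.7 [ 0.5063  -0.15153  0.21586] [-180.      0.   -177.35] F [-0.92 -0.64 -2.37] M [-0.043  0.08  -0.05 ] 0.0108
```

```bash
python3 -m crank '{"travel":[[0,0,-0.05],[0,0,-0.1],[0,0,-0.1]],"rot":[[0,0,0],[0,0,0],[0,0,0]]}' >/dev/null; python3 o.py
```

```text
13.0 [ 0.50651 -0.15168  0.21543] [-1.7997e+02  4.0000e-02 -1.7736e+02] F [-2.78 -0.33  8.96] M [ 0.001  0.743 -0.037] 0.0109
```

Track contact at TCP z of about 0.2158. It's pressing about 12 N, so I'll ease off to a light press.

```bash
python3 -m crank '{"travel":[[0,0,0.03],[0,0,0.03]],"rot":[[0,0,0],[0,0,0]]}' >/dev/null; python3 o.py
```

```text
13.2 [ 0.50643 -0.15166  0.21549] [-1.7998e+02  3.0000e-02 -1.7736e+02] F [-1.72 -0.14  5.27] M [-0.032  0.441  0.031] 0.0108
```

```bash
python3 -m crank '{"travel":[[0,0,0.03],[0,0,0.03],[0,0,0.03],[0,0,0.03],[0,0,0.03],[0,0,0.03]],"rot":[[0,0,0],[0,0,-1],[0,0,-2],[0,0,-3],[0,0,-4],[0,0,-4]]}' >/dev/null; python3 o.py
```

```text
13.8 [ 0.50635 -0.15135  0.21551] [179.99   0.   178.6 ] F [-0.95  1.07  4.09] M [0.47  0.368 0.037] 0.0108
```

```bash
python3 -m crank '{"travel":[[0,0,0.02],[0,0,0.02],[0,0,0.02],[0,0,0.02],[0,0,0.02],[0,0,0.02]],"rot":[[0,0,-1],[0,0,-2],[0,0,-3],[0,0,-4],[0,0,-5],[0,0,-5]]}' >/dev/null; python3 o.py
```

```text
14.4 [ 0.50628 -0.15153  0.21564] [-180.     -0.    173.59] F [-1.55  1.45 -1.08] M [ 0.326  0.255 -0.036] 0.011
```

```bash
python3 -m crank '{"travel":[[0,0,-0.02],[0,0,-0.02],[0,0,-0.02],[0,0,-0.02]],"rot":[[0,0,-1],[0,0,-2],[0,0,-3],[0,0,-3]]}' >/dev/null; python3 o.py
```

```text
14.8 [ 0.50634 -0.1515   0.21556] [-1.8000e+02  1.0000e-02  1.7059e+02] F [-1.68  1.47  1.59] M [0.362 0.247 0.043] 0.011
```

```bash
python3 -m crank '{"travel":[[0,0,0],[0,0,0],[0,0,0],[0,0,0]],"rot":[[0,0,-1],[0,0,-2],[0,0,-3],[0,0,-3]]}' >/dev/null; python3 o.py
```

```text
15.2 [ 0.50632 -0.15152  0.21553] [-1.8000e+02  1.0000e-02  1.6759e+02] F [-0.82  1.06  3.16] M [0.369 0.258 0.008] 0.0109
```

```bash
python3 -m crank '{"travel":[[0,0,0],[0,0,0],[0,0,0]],"rot":[[0,0,-0.8],[0,0,-1.5],[0,0,-1.5]]}' >/dev/null; python3 o.py
```

```text
15.5 [ 0.50632 -0.15152  0.21552] [-1.8000e+02  1.0000e-02  1.6611e+02] F [-1.64  0.63  3.28] M [0.39  0.156 0.125] 0.011
```

```bash
python3 -m crank '{"travel":[[0,0,0],[0,0,0],[0,0,0]],"rot":[[0,0,-0.8],[0,0,-1.5],[0,0,-1.5]]}' >/dev/null; python3 o.py
```

```text
15.8 [ 0.50631 -0.15154  0.2155 ] [-180.      0.    164.61] F [-0.79  1.42  3.59] M [0.43  0.197 0.023] 0.0107
```

```bash
python3 -m crank '{"travel":[[0,0,0.01],[0,0,0.01],[0,0,0.01]],"rot":[[0,0,-0.8],[0,0,-1.5],[0,0,-1.5]]}' >/dev/null; python3 o.py
```

```text
16.1 [ 0.50626 -0.15149  0.21554] [-1.8000e+02 -1.0000e-02  1.6311e+02] F [-1.54  1.71  1.05] M [0.36  0.164 0.018] 0.0111
```

```bash
python3 -m crank '{"travel":[[0,0,0],[0,0,0],[0,0,0]],"rot":[[0,0,-0.8],[0,0,-1.5],[0,0,-1.5]]}' >/dev/null; python3 o.py
```

```text
16.4 [ 0.50625 -0.15152  0.21553] [-1.800e+02 -1.000e-02  1.616e+02] F [-0.17  0.71  1.4 ] M [0.341 0.072 0.045] 0.0108
```

```bash
python3 -m crank '{"travel":[[0,0,0],[0,0,0],[0,0,0]],"rot":[[0,0,-0.8],[0,0,-1.5],[0,0,-1.5]]}' >/dev/null; python3 o.py
```

```text
16.7 [ 0.50624 -0.15162  0.21549] [-1.7999e+02 -1.0000e-02  1.6010e+02] F [ 0.35  0.36 -1.76] M [ 0.036 -0.012  0.002] 0.0107
```

```bash
python3 -m crank '{"travel":[[0,0,0],[0,0,0],[0,0,0]],"rot":[[0,0,-0.8],[0,0,-1.5],[0,0,-1.5]]}' >/dev/null; python3 o.py
```

```text
17.0 [ 0.5062  -0.15153  0.21547] [-1.7999e+02 -2.0000e-02  1.5861e+02] F [-0.25 -0.03 -3.35] M [0.057 0.023 0.003] 0.011
```

The force dropped out between yaw 161.6° and 158.6°, so the drop began at about 0.38 rad from the gap. I'll turn about 3° further, then lower and feel for the seal.

```bash
python3 -m crank '{"travel":[[0,0,0],[0,0,0],[0,0,0],[0,0,0]],"rot":[[0,0,-1],[0,0,-2],[0,0,-3],[0,0,-3]]}' >/dev/null; python3 o.py
python3 -m crank '{"travel":[[0,0,-0.05],[0,0,-0.1],[0,0,-0.1]],"rot":[[0,0,0],[0,0,0],[0,0,0]]}' >/dev/null; python3 o.py
```

```text
17.4 [ 0.50631 -0.15148  0.2156 ] [-180.     0.   155.6] F [ 0.31  1.06 -3.13] M [-0.024  0.041  0.018] 0.011
17.7 [ 0.50625 -0.15152  0.2145 ] [-1.8000e+02 -1.0000e-02  1.5565e+02] F [-0.92  0.24 -3.93] M [-0.046  0.005  0.047] 0.0106
```

```bash
python3 -m crank '{"travel":[[0,0,-0.05],[0,0,-0.1],[0,0,-0.1]],"rot":[[0,0,0],[0,0,0],[0,0,0]]}' >/dev/null; python3 o.py
```

```text
18.0 [ 0.5063  -0.15149  0.21355] [180.    -0.   155.65] F [-0.52 -0.66 -3.55] M [ 0.03   0.023 -0.022] 0.0111
```

```bash
python3 -m crank '{"travel":[[0,0,-0.05],[0,0,-0.1],[0,0,-0.1]],"rot":[[0,0,0],[0,0,0],[0,0,0]]}' >/dev/null; python3 o.py
```

```text
18.3 [ 0.50632 -0.15149  0.21262] [180.     0.   155.65] F [ 0.07  0.55 -1.63] M [ 0.12   0.128 -0.062] 0.0111
```

The seal is met at z of about 0.2127, 3 mm down as expected. Pressing it home in guarded steps.

```bash
python3 -m crank '{"travel":[[0,0,-0.05],[0,0,-0.1],[0,0,-0.1]],"rot":[[0,0,0],[0,0,0],[0,0,0]]}' >/dev/null; python3 o.py
```

```text
18.6 [ 0.50645 -0.15151  0.2119 ] [1.7999e+02 3.0000e-02 1.5564e+02] F [-0.98  0.1   4.57] M [ 0.274  0.371 -0.12 ] 0.0107
```

```bash
python3 -m crank '{"travel":[[0,0,-0.05],[0,0,-0.1],[0,0,-0.1]],"rot":[[0,0,0],[0,0,0],[0,0,0]]}' >/dev/null; python3 o.py
```

```text
18.9 [ 0.50643 -0.15152  0.21086] [1.8000e+02 2.0000e-02 1.5564e+02] F [-1.85  0.79  5.01] M [ 0.307  0.404 -0.088] 0.0107
```

```bash
python3 -m crank '{"travel":[[0,0,-0.05],[0,0,-0.1],[0,0,-0.15],[0,0,-0.2],[0,0,-0.2]],"rot":[[0,0,0],[0,0,0],[0,0,0],[0,0,0],[0,0,0]]}' >/dev/null; python3 o.py
```

```text
19.4 [ 0.50642 -0.15148  0.20886] [1.7999e+02 2.0000e-02 1.5564e+02] F [-1.55  1.41  4.94] M [ 0.391  0.384 -0.212] 0.0109
```

```bash
python3 -m crank '{"travel":[[0,0,-0.05],[0,0,-0.1],[0,0,-0.15],[0,0,-0.2],[0,0,-0.2]],"rot":[[0,0,0],[0,0,0],[0,0,0],[0,0,0],[0,0,0]]}' >/dev/null; python3 o.py
```

```text
19.9 [ 0.50641 -0.15149  0.20685] [1.7999e+02 2.0000e-02 1.5564e+02] F [-2.43  0.44  4.84] M [ 0.432  0.403 -0.187] 0.0108
```

```bash
python3 -m crank '{"travel":[[0,0,-0.05],[0,0,-0.1],[0,0,-0.15],[0,0,-0.2],[0,0,-0.2]],"rot":[[0,0,0],[0,0,0],[0,0,0],[0,0,0],[0,0,0]]}' >/dev/null; python3 o.py
```

```text
20.4 [ 0.50641 -0.15149  0.20484] [1.7999e+02 2.0000e-02 1.5564e+02] F [-1.71  1.3   5.1 ] M [ 0.343  0.419 -0.178] 0.0109
```

```bash
python3 -m crank '{"travel":[[0,0,-0.05],[0,0,-0.1],[0,0,-0.15],[0,0,-0.2],[0,0,-0.2]],"rot":[[0,0,0],[0,0,0],[0,0,0],[0,0,0],[0,0,0]]}' >/dev/null; python3 o.py
```

```text
20.9 [ 0.50642 -0.15148  0.20284] [1.7999e+02 2.0000e-02 1.5564e+02] F [-1.3   1.46  4.03] M [ 0.317  0.421 -0.178] 0.0107
```

```bash
python3 -m crank '{"travel":[[0,0,-0.03],[0,0,-0.05],[0,0,-0.05]],"rot":[[0,0,0],[0,0,0],[0,0,0]]}' >/dev/null; python3 o.py
```

```text
21.2 [ 0.50648 -0.15148  0.20243] [1.7999e+02 3.0000e-02 1.5564e+02] F [-1.59  1.18  6.11] M [ 0.352  0.451 -0.187] 0.011
```

```bash
python3 -m crank '{"travel":[[0,0,-0.03],[0,0,-0.05],[0,0,-0.05]],"rot":[[0,0,0],[0,0,0],[0,0,0]]}' >/dev/null; python3 o.py
```

```text
21.5 [ 0.50647 -0.15147  0.20192] [1.7999e+02 3.0000e-02 1.5564e+02] F [-1.99  0.46  6.19] M [ 0.383  0.446 -0.146] 0.0109
```

```bash
python3 -m crank '{"travel":[[0,0,-0.03],[0,0,-0.05],[0,0,-0.05]],"rot":[[0,0,0],[0,0,0],[0,0,0]]}' >/dev/null; python3 o.py
```

```text
21.8 [ 0.50651 -0.15154  0.20163] [1.7999e+02 4.0000e-02 1.5563e+02] F [-2.78  0.89 10.06] M [ 0.45   0.773 -0.125] 0.0108
```

```bash
python3 -m crank '{"travel":[[0,0,-0.02],[0,0,-0.03],[0,0,-0.03]],"rot":[[0,0,0],[0,0,0],[0,0,0]]}' >/dev/null; python3 o.py
```

```text
22.1 [ 0.50653 -0.15152  0.20151] [1.7999e+02 5.0000e-02 1.5564e+02] F [-4.01  1.25 14.17] M [ 0.456  0.957 -0.226] 0.0108
```

Floor found: a 0.3 mm command gave only 0.1 mm of motion, total drop is 14.1 mm, and contact is about 18 N. Unloading, then releasing.

```bash
python3 -m crank '{"travel":[[0,0,0.03],[0,0,0.05],[0,0,0.05]],"rot":[[0,0,0],[0,0,0],[0,0,0]]}' >/dev/null; python3 o.py
```

```text
22.4 [ 0.50637 -0.15152  0.20161] [1.8000e+02 2.0000e-02 1.5564e+02] F [-2.61  1.3   6.42] M [ 0.366  0.521 -0.2  ] 0.0108
```

```bash
python3 -m crank '{"travel":[[0,0,0.03],[0,0,0.03]],"rot":[[0,0,0],[0,0,0]]}' >/dev/null; python3 o.py;  python3 -m crank '{"travel":[[0,0,0],[0,0,0],[0,0,0],[0,0,0],[0,0,0],[0,0,0]],"rot":[[0,0,0],[0,0,0],[0,0,0],[0,0,0],[0,0,0],[0,0,0]]}' 0.2 60; python3 o.py
python3 - <<'E'
from h import *
grab('wrist','w10.png')
E
```

```text
22.6 [ 0.50635 -0.15153  0.2017 ] [1.8000e+02 1.0000e-02 1.5564e+02] F [-1.36  0.58  3.15] M [ 0.322  0.384 -0.194] 0.0111
clock: 23.2
position: [0.5063, -0.1515, 0.2016]
tool_rot: [-3.142, 0.0, 2.717]
force: [0.5, -1.0, 0.3]
grip_width: 0.0516
23.2 [ 0.50631 -0.15153  0.2016 ] [-180.      0.    155.65] F [ 0.5  -0.95  0.27] M [0.012 0.02  0.014] 0.0516
```

View pics/w10.png

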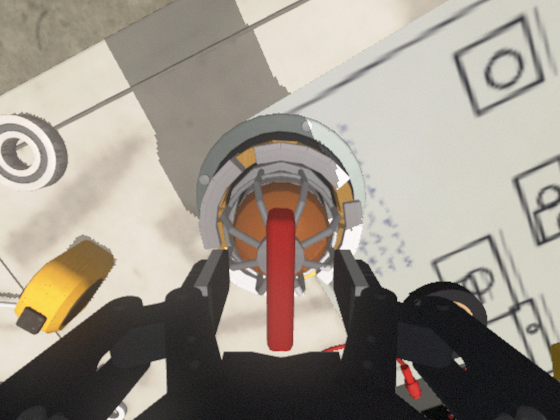

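The fingers (215 and 345) are clear of the bar (267–293). Retracting and checking.

```bash
python3 -m crank '{"travel":[[0,0,1],[0,0,3],[0,0,6],[0,0,9],[0.5,0,11],[1,0,12],[1.5,-0.6,12],[1.5,-0.6,12]],"rot":[[0,0,0],[0,0,0],[0,0,0],[0,0,0],[0,0,0],[0,0,0],[0,0,0],[0,0,0]]}' ; python3 -m crank '{"travel":[[0,0,0],[0,0,0]],"rot":[[0,0,0],[0,0,0]]}' >/dev/null
python3 - <<'E'
from h import *
m=bot.camera_model('wrist')
im=grab('wrist','w11.png');sc=grab('scene','sc11.png')
T=np.array([.5063,-.1515]);a=np.radians(155.6);d=np.array([np.cos(a),np.sin(a)])
print('pred bar ends at top z',.2016-.164+.117,[proj(m,[*(T+e*d),.1546]).round(1) for e in (-.032,.032)])
hsv=cv2.cvtColor(im,cv2.COLOR_RGB2HSV)
red=((hsv[...,0]<6)|(hsv[...,0]>174))&(hsv[...,1]>150)&(hsv[...,2]>60);red[:, :240]=0;red[:,320:]=0;red[260:]=0
ys,xs=np.nonzero(red);print(xs.min(),xs.max(),ys.min(),ys.max(),xs.mean(),ys.mean(), xs[ys<ys.min()+12].mean(), xs[ys>ys.max()-12].mean())
a=cv2.resize(im[90:290,180:380],None,fx=2,fy=2);b=cv2.resize(sc[95:215,265:385],(400,400),interpolation=cv2.INTER_CUBIC)
cv2.imwrite('pics/z11.png',cv2.cvtColor(np.hstack([a,b]),cv2.COLOR_RGB2BGR))
E
```

```text
clock: 24.05
position: [0.5215, -0.1583, 0.3208]
tool_rot: [-3.141, -0.001, 2.716]
force: [-0.5, 0.2, 0.2]
grip_width: 0.0514
pred bar ends at top z 0.15460000000000002 [array([280. , 229.8]), array([279.9, 149.3])]
273 287 148 227 279.71119842829074 186.4803536345776 279.6965517241379 279.7
```

View pics/z11.png

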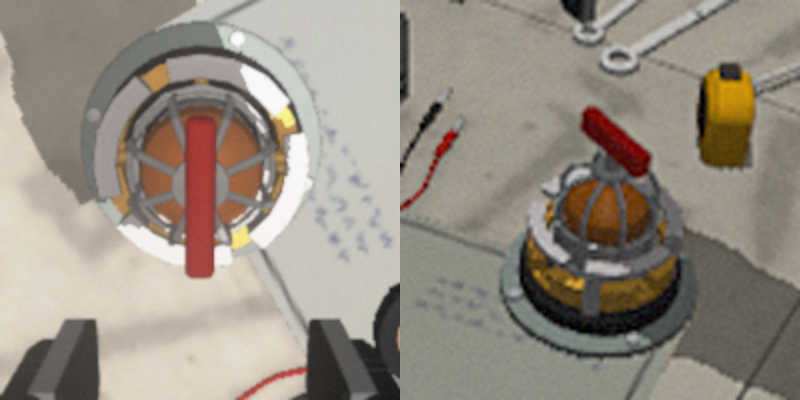

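Run:
```python
from h import *
print(bot.observe()['clock']);print(bot.job_done())
```

```text
24.35
the job is handed in; nothing more can be done
None
```

The wire guard is on the lamp, locked in the notches and pressed home. I handed the job in at 24.35 s with the gripper clear above it; no verdict was given.

- **Lowering:** I found the lamp and guard with the wrist camera, gripped the handle bar and lowered the guard over the lens. No force showed until the pins met the track.
- **Twisting:** First contact on the track was about 12 N. I eased it to about 9 N before turning, and the press ranged from about 2 to 7.5 N during the twist, so it was briefly outside the 3–7 N asked for. The pins began to drop about 0.38 rad clockwise of the gap. I turned roughly 0.09 rad past that point, more than the 0.06 suggested, to clear the near wall of the notch.
- **Pressing home:** The seal met the ring 3 mm down and yielded at about 8 N. The pins stopped on a hard floor 14.1 mm below the track. The highest force in my readings was about 18 N, plus 4 N sideways, against the 25 N limit.
- **Last checks:** After release the gripper force read about zero. In the final picture the handle bar is straight and within about 3 px of where a seated guard should appear.
- **Disagreements:** The fixed cameras placed the guard about 4 mm from where the wrist camera did. I relied on the wrist camera, and the grasp and fit bore it out. I did not check for pin contact with the notch walls. The load at the floor was slightly off-centre, by about 2 cm, so the guard may have been very slightly tilted while pressed.

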